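# Roll down the seal strip of a culture box

### The job

Pick up the orange-wheeled hand roller by its upright black handle and roll it firmly along the yellow seal strip on the edge of the blue culture box, until the strip is pressed fully home along its whole length. Press only with the roller, keep everything off the white box, which is still to be inspected, and then stand the roller upright on its green mat and let go.

Things in the scene. Friction and masses are not known exactly. Their poses are not given: they have to be found in the camera images.
- roller: Loose hand roller, 0.33 kg, standing on its mat. Origin: centre of its underside, where the wheels touch; z up, x = rolling direction (both ways alike). Two orange wheels, 36 mm diameter, 36 wide, axles along y at x = +-19.5 mm. Steel frame 66 x 46 mm, from 12 to 50 mm up. Upright black handle on the centre, 26 x 26 mm square (sides along x, y), 50 to 112 mm up, cap to 115; grip it about 85 mm up.
- wheel (a joint): Turn of the roller's wheels in rad (both turn together), 0 at the start, growing or falling as it rolls: about 0.055 rad per mm rolled. They turn with little friction.
- box_blue: Fixed blue box, 120 (x) x 200 (y) x 40 mm high, clear lid at 38 mm. Origin: centre of its underside. Along its -x edge (towards the robot) runs the yellow strip, 162 x 16 mm, centred on x = -44 mm, y = 0, in three sections 53 mm long with sloped ends, at y = -54, 0, +54 mm, in a groove between 40 mm high lips. Its top is 48 mm above the underside when fully up, 42 mm when home.
- strip_right (a joint): How far the strip section at y = -54 mm of the blue box is pressed down, in m: 0 fully up, 0.006 home (a firm stop). Friction fit: it needs about 6 N straight down to move, and stays where it is left.
- strip_middle (a joint): The same for the section at y = 0.
- strip_left (a joint): The same for the section at y = +54 mm.
- box_white: White culture box of the same shape and size as the blue one, also with a yellow strip standing up, fixed; to be left alone. Origin and axes as for the blue box.
- mat: Green mat, fixed, 110 x 110 x 3 mm, the roller's parking place. Origin: centre of its underside.

How it is judged:
On the way:
1. the strip has been rolled down: all three sections pressed home with the roller's wheels turning (value of joint each of strip_right, strip_middle, strip_left above 0.0042 m and (value of joint wheel above 1.5 rad or value of joint wheel below -1.5 rad)), for 0.1 s.
At the end, for the whole second after the job is handed in: All three strip sections of the blue box are within 1.8 mm of home, after the wheels had rolled (at least a quarter turn, 1.5 rad, when the last section went home); the roller stands upright (within 10 degrees) and still on the green mat, its centre within 40 mm of the mat's centre, released (value of joint each of strip_right, strip_middle, strip_left above 0.0042 m and horizontal distance between roller and mat below 0.04 m and height (world z) of roller below 0.012 m and angle between roller's own z axis and vertical below 0.17 rad and linear speed of roller below 0.02 m/s); the robot touches nothing.
It fails at once if the gripper or arm presses on the blue box or its strip (contact force between any of the fingers, the arm and box_blue above 3 N).
It fails at once if the white box is touched by the roller, the gripper or the arm (contact force between any of roller, the fingers, the arm and box_white above 2 N).
It also fails if it takes over 48 s, if anything falls off the work surface, if the arm or the gripper's body presses on something with over 40 N, if the wrist force passes 120 N, or if a joint passes its speed limit or range.

### The arm

A 6-joint arm with a two-finger parallel gripper is mounted at the origin on the work surface. World frame = base frame: x ahead of the robot, y to its left, z up, the work surface at z = 0. Lengths are in m, angles in rad, forces in N, time in s.
With the tool pointing down it reaches from about 0.225 to 0.875 m from the base axis. Payload 3.4 kg.
Tool frame: the origin (TCP) lies at the very end of the fingers, on their centre line; the grasp point (between the pads) lies 19 mm behind it (manip.hold_point_z is the distance from the TCP to the grasp point, in m); z points along the fingers, x is the direction in which the jaws open and shut, and the axes are right-handed (so a half turn about z gives the same grasp; the last joint's range is limited). The gripper opens to 85 mm and grips with 20 to 120 N. Pads are 22 mm wide; open, the fingers measure 114 mm over their backs; the gripper's body (76 mm by 85 mm) begins 54 mm behind the grasp point. The pads swing forward as they close: fully open they stand 13 mm farther back than shut.
Start: joints at [-1.34, 0.276, 1.505, -0, 1.361, -0.121], TCP at [0.198, -0.54, 0.231] pointing down, gripper open.
Joint ranges: [-2.89, 2.89], [-0.75, 2.08], [0.22, 2.7], [-1.18, 4.32], [0.11, 2.71], [-2.7, 2.7]. Speed limits (rad/s): [2.57, 2.57, 3.14, 3.14, 3.14, 3.14].

### API

Orientations are given as a unit quaternion [w, x, y, z].
In Python, from rig import manip gives the robot as it stands.
- The arm moves only by the tool apply_moves, never from a script. Its argument "commands" is one flat list of numbers, 6 for each row, row after row: the shift along the tool's x, y, z normalised to -1 to 1, where 1 is 0.03 m, then the turn, a rotation vector about the tool's x, y, z normalised to -1 to 1, where 1 is 0.15 rad. A call has 1 to 20 rows; each row shifts and turns the commanded pose from where the row before left it, along the tool's axes as they then stand; what a row does not reach is not made up. A row lasts 1/10 s, in which the tool goes at most 50 mm and 8.59 degrees, less where a joint would pass 70% of its speed; a pose out of reach is approached as far as the arm can. A call with a number of a shift or a turn outside -1 to 1 is refused whole. A call with a gripper value outside its range is refused whole. "jaw" is the opening, from -1 (shut) to 1 (fully open), set as the call begins (left out, the last holds). The fingers move at their own pace and stop on an object; "newtons" is the grip in N (left out, the last holds). Time passes only in rows, so rows that do not move let the fingers close. It gives the time, the measured TCP pose, the force and the opening at its end, in the units of the state.
- manip.get_state(): the state, without advancing time (a new reading comes with each control period).
- manip.get_image(name): name is "scene" or "top" or "wrist"; returns a dict with "frame" (400x640x3 uint8, red, green, blue), "fx", "fy", "cx", "cy" (pixels), "k1" (the pictures are not rectified: a ray, as slopes to the right and down, at radius r is drawn at 1 + k1 r^2 times it, then the intrinsics apply), "extrinsics" (4x4, takes a point from camera to world coordinates); the wrist camera has in their place "mount" (4x4, takes a point from camera to tool coordinates, whose origin is the TCP and whose axes are the tool frame's). Camera axes: x right, y up, looking along -z (the intrinsics and any distortion apply to the point x, -y, -z); pixel columns grow to the right and rows downward; lengths in m; the calibration is good to about 2 mm. A picture is of the moment at which its call begins: read the wrist's pose just before it. There is no depth.
- manip.sign_off(): hands the job in, once; it reports no verdict.
The state is a dict: "clock": time; "qpos": joint angles; "qd": joint speeds; "effort": joint torques, N m; "position": TCP position; "ee_rot": TCP orientation; "contact_force": force on the tool from outside, world axes, zero at the start; "moment": the same for the moment, N m; "width": finger opening in m.
Only numpy, scipy, OpenCV 4.12 (cv2) and the standard library are available. Lean on these libraries where they do the work, as an engineer would, in place of code of your own. Each camera call takes 0.05 s, during which the arm holds its last target. There are 200 camera calls.

## Working session

There is one attempt and no reset: what is moved stays moved. The work goes in short steps, Python scripts to look and compute and a tool call to move; the robot and the scene stay as the last step left them, time stands still between calls to the robot, and variables do not carry over. Pictures are saved under pics/ and viewed, about 8 in all and at most 12, crops included, and the job is handed in when it is done.

Besides the shell and the picture viewer there is one more tool, called as name(argument=value, ...), one argument or row to a line, values as JSON. apply_moves: Moves the arm, as the interface text tells. Scaled input: -1 to 1 covers 0.03 m each way for a shift and 0.15 rad each way for a turn. Its arguments: {"type":"object","properties":{"commands":{"type":"array"},"jaw":{"type":"number"},"newtons":{"type":"number"}},"required":["commands"]}

```bash
ls; mkdir -p pics; cat > h.py <<'E'
import numpy as np, cv2
from rig import manip
def pts2plane(im,uv,z,T=None):
    T=np.array(im["extrinsics"]) if T is None else T
    uv=np.atleast_2d(np.array(uv,float))
    d=np.stack([(uv[:,0]-im["cx"])/im["fx"],(uv[:,1]-im["cy"])/im["fy"]],1)
    s=d.copy()
    for _ in range(20): s=d/(1+im["k1"]*(s**2).sum(1,keepdims=True))
    r=np.c_[s[:,0],-s[:,1],-np.ones(len(s))]@T[:3,:3].T
    o=T[:3,3]; return (o+r*((z-o[2])/r[:,2])[:,None])[:,:2]
def save(im,n): cv2.imwrite("pics/"+n,cv2.cvtColor(im["frame"],cv2.COLOR_RGB2BGR))
def wristT(im,st):
    from scipy.spatial.transform import Rotation as R
    w,x,y,z=st["ee_rot"]; T=np.eye(4); T[:3,:3]=R.from_quat([x,y,z,w]).as_matrix(); T[:3,3]=st["position"]
    return T@np.array(im["mount"])
E
python3 - <<'E'
from h import *
s=manip.get_state();print(s)
for n in("top","scene"):
    im=manip.get_image(n);save(im,n+"0.png");np.save(n+"0.npy",im,allow_pickle=True);print(n,im["k1"],np.round(im["extrinsics"],3).tolist())
E
```

```text
pics
{'clock': 0.0, 'qpos': array([-1.33999721e+00,  2.76580120e-01,  1.50615330e+00,  3.66758456e-05,
        1.36071487e+00, -1.20988689e-01]), 'qd': array([-0.00152375,  0.00090502, -0.00029529, -0.00075486,  0.00082537,
        0.00014107]), 'effort': array([ 2.38640183e-03, -4.16762209e+01, -2.45803231e+01,  9.80895288e-05,
        1.08137535e-02, -2.19918121e-05]), 'position': array([ 0.19801961, -0.53924741,  0.23044018]), 'ee_rot': array([-6.32427773e-04,  8.19929359e-01, -5.72463959e-01, -6.79113899e-04]), 'contact_force': array([ 0.24931949, -0.12581504,  0.46605924]), 'moment': array([-0.01801303,  0.03485054,  0.01534649]), 'width': 0.08566974777609775}
top 0.032479172289273994 [[0.014, 0.986, -0.166, 0.399], [-1.0, 0.014, -0.004, 0.007], [-0.002, 0.166, 0.986, 0.799], [0.0, 0.0, 0.0, 1.0]]
scene -0.08058369251519647 [[0.07, -0.545, 0.835, 1.184], [0.997, 0.054, -0.048, -0.031], [-0.019, 0.837, 0.547, 0.503], [0.0, 0.0, 0.0, 1.0]]
```

View pics/top0.png

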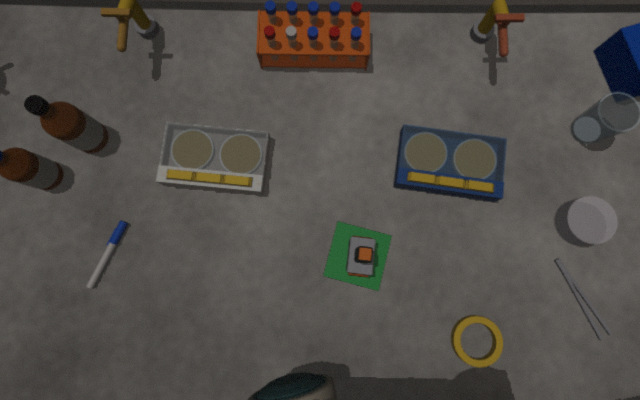

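View pics/scene0.png

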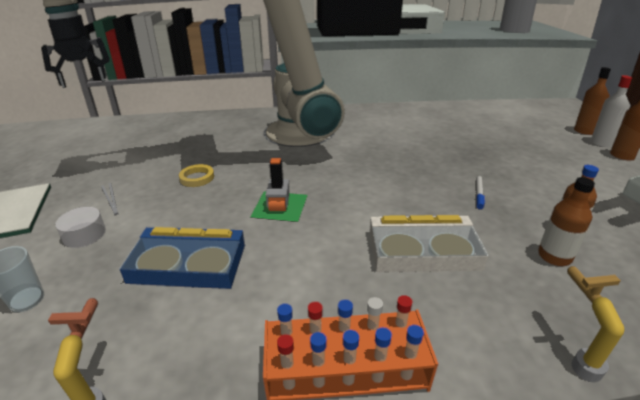

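The top view shows the mat at (358,256) with the roller on it (orange cap at 365,255). The blue box is at (450,162) with its strip at about (450,182), and the white box is at (215,158). The scene view agrees with this.

```bash
cat > m.py <<'E'
from h import *
def blobs(mask,mn=20):
    n,l,s,c=cv2.connectedComponentsWithStats(mask.astype(np.uint8))
    return [(l==i,s[i],c[i]) for i in range(1,n) if s[i][4]>=mn]
def rect(im,m,z,T=None):
    c=max(cv2.findContours(m.astype(np.uint8),cv2.RETR_EXTERNAL,cv2.CHAIN_APPROX_NONE)[0],key=cv2.contourArea)
    p=pts2plane(im,c[:,0,:],z,T); r=cv2.minAreaRect((p*1000).astype(np.float32)); return np.round(r[0],1),np.round(r[1],1),round(r[2],1)
E
python3 - <<'E'
from m import *
for n in("top","scene"):
    im=np.load(n+"0.npy",allow_pickle=True).item(); h=cv2.cvtColor(im["frame"],cv2.COLOR_RGB2HSV);H,S,V=[h[...,i].astype(int) for i in range(3)]
    print(n)
    g=cv2.morphologyEx(((H>45)&(H<80)&(S>120)).astype(np.uint8),cv2.MORPH_CLOSE,np.ones((25,25)))
    for m,s,c in blobs(g,200): print("mat",c,rect(im,m,.003))
    for m,s,c in blobs((H>=19)&(H<33)&(S>130)&(V>90)): print("yel",s,c,rect(im,m,.048))
    for m,s,c in blobs((H<17)&(S>150)&(V>90)): print("or",s,c,rect(im,m,.118))
    b=cv2.morphologyEx(((H>100)&(H<125)&(S>90)).astype(np.uint8),cv2.MORPH_CLOSE,np.ones((31,31)))
    for m,s,c in blobs(b,1000): print("blue",s,c,rect(im,m,.04))
    if n=="top": cv2.imwrite("pics/z.png",cv2.resize(im["frame"][210:300,310:410,::-1],None,fx=6,fy=6,interpolation=2))
E
```

```text
top
mat [355.92781609 255.20689655] (array([432. , -61.2]), array([107.3, 107.9]), 75.8)
yel [116   0  14  14 123] [122.90243902   5.77235772] (array([919.9, 414.4]), array([28.4, 24.9]), 1.6)
yel [494   0  15  13 152] [500.67763158   6.17763158] (array([ 930.9, -343.8]), array([29.4, 23.4]), 9.0)
yel [101   8  15   6  37] [108.32432432  10.45945946] (array([910.4, 442.1]), array([10.9, 28. ]), 1.7)
yel [118  28   5  11  23] [120.34782609  33.26086957] (array([862.5, 414.3]), array([21.1,  7.8]), 4.7)
yel [167 170  85  15 666] [208.74924925 177.22222222] (array([572.2, 222.6]), array([158.7,  15.8]), 85.1)
yel [408 172  85  20 677] [450.19350074 181.38700148] (array([ 570.7, -231. ]), array([158.1,  15.8]), 82.3)
yel [454 316  49  52 939] [477.83280085 341.48881789] (array([ 284.1, -268.3]), array([83.3, 85.7]), 87.3)
or [352   2   9   9  64] [356.015625   5.921875] (array([880.6, -48.6]), array([16. , 14.6]), 0.2)
or [ 256   10  114   45 3044] [311.84329829  33.6977661 ] (array([827.3,  29.3]), array([203.5,  84.3]), 89.6)
or [496  13  28   7 124] [508.87903226  16.13709677] (array(
[... 1522 characters left out ...]
3. ]), array([21. , 23.3]), 83.6)
or [568 189  28  34 438] [582.23515982 209.88812785] (array([654. , 492.4]), array([ 35.7, 138. ]), 48.6)
or [269 198  16  13 204] [276.49509804 203.94117647] (array([601.2, -59.9]), array([27.4, 40.9]), 89.3)
or [ 263  296  175  104 9739] [343.82482801 357.59277133] (array([902.6,  22.8]), array([192.9, 132.7]), 89.8)
blue [ 201    0   42   73 2190] [223.23926941  40.82328767] (array([-2303.1,  -536.3]), array([3386.4,  301.1]), 5.4)
blue [ 121  228  123   60 5234] [186.42988154 260.66068017] (array([ 634.3, -234.5]), array([210.6, 153.9]), 82.9)
blue [ 311  300  112   52 2464] [361.22321429 333.73051948] (array([811.1,  64.9]), array([161. ,  90.5]), 89.0)
```

View pics/z.png

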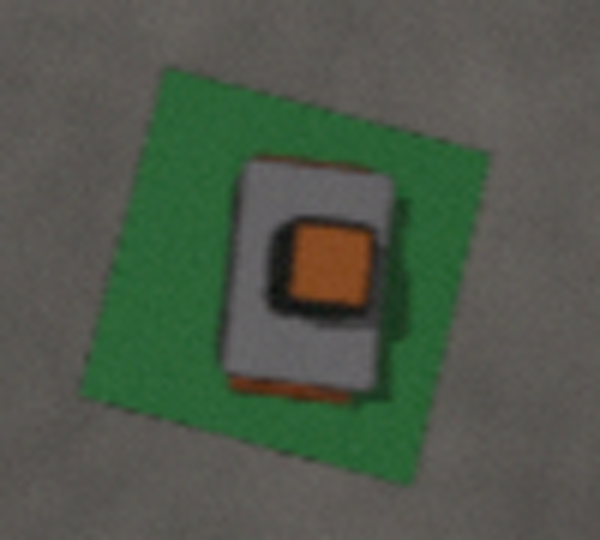

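The zoom shows the roller's frame with corners at about (245,160), (392,175), (375,388) and (222,375), so its yaw is about -5°. Next I'll refine that and work out the first move.

```bash
cat > g.py <<'E'
from h import *
from scipy.spatial.transform import Rotation as R
def goal(x,y,z,yawdeg,s=None):
    s=s or manip.get_state(); w,a,b,c=s["ee_rot"]; A=R.from_quat([a,b,c,w])
    t=np.deg2rad(yawdeg); B=R.from_matrix(np.array([[np.cos(t),np.sin(t),0],[np.sin(t),-np.cos(t),0],[0,0,-1]]))
    rv=(A.inv()*B).as_rotvec()/.15; d=np.array([x,y,z])-s["position"]
    print("clk",round(s["clock"],2),"pos",np.round(s["position"],4),"F",np.round(s["contact_force"],1),"w",round(s["width"],4))
    print("turn units",np.round(rv,3)); print("shift units: now-axes",np.round(A.inv().apply(d)/.03,3)," after-turn axes",np.round(B.inv().apply(d)/.03,3))
E
python3 - <<'E'
from g import *
im=np.load("top0.npy",allow_pickle=True).item()
q=np.array([(245,160),(392,175),(375,388),(222,375)])/6+np.array([310,210])-.4
p=pts2plane(im,q,.053)*1000; print(p.round(1),p.mean(0)); u=p[0]+p[1]-p[2]-p[3]; v=p[0]+p[3]-p[1]-p[2]
print(np.degrees(np.arctan2(u[1],u[0])),np.degrees(np.arctan2(-v[0],v[1])))
goal(.40,-.064,.22,-5)
E
```

```text
[[464.  -44.3]
 [460.1 -89.1]
 [396.2 -83.4]
 [399.3 -37.5]] [429.90313978 -63.5929411 ]
-5.53048840919057 -4.4453306245952
clk 0.1 pos [ 0.198  -0.5393  0.2305] F [-0.1 -0.4 -0. ] w 0.0854
turn units [-0.008  0.009 -7.545]
shift units: now-axes [-12.553 -11.779   0.374]  after-turn axes [  5.326 -16.37    0.351]
```

apply_moves(
  commands=[0, 0, 0, 0, 0, -0.943, 0, 0, 0, 0, 0, -0.943, 0, 0, 0, 0, 0, -0.943, 0, 0, 0, 0, 0, -0.943, 0, 0, 0, 0, 0, -0.943, 0, 0, 0, 0, 0, -0.943, 0, 0, 0, 0, 0, -0.943, 0, 0, 0, 0, 0, -0.943, 0.31, -0.96, 0.02, 0, 0, 0, 0.31, -0.96, 0.02, 0, 0, 0, 0.31, -0.96, 0.02, 0, 0, 0, 0.31, -0.96, 0.02, 0, 0, 0, 0.31, -0.96, 0.02, 0, 0, 0, 0.31, -0.96, 0.02, 0, 0, 0, 0.31, -0.96, 0.02, 0, 0, 0, 0.31, -0.96, 0.02, 0, 0, 0, 0.31, -0.96, 0.02, 0, 0, 0, 0.31, -0.96, 0.02, 0, 0, 0, 0.31, -0.96, 0.02, 0, 0, 0, 0.31, -0.96, 0.02, 0, 0, 0],
  jaw=1,
)

```text
clock: 2.1
position: [0.3395, -0.2039, 0.2238]
ee_rot: [-0.0, 0.999, -0.044, -0.0]
contact_force: [0.1, -0.2, 1.1]
width: 0.0855
```

apply_moves(
  commands=[0.31, -0.96, 0.02, 0, 0, 0, 0.31, -0.96, 0.02, 0, 0, 0, 0.31, -0.96, 0.02, 0, 0, 0, 0.31, -0.96, 0.02, 0, 0, 0, 0.31, -0.96, 0.02, 0, 0, 0, 0, 0, 0, 0, 0, 0, 0, 0, 0, 0, 0, 0],
)

```text
clock: 2.8
position: [0.3981, -0.0656, 0.2208]
ee_rot: [0.0, 0.999, -0.043, -0.0]
contact_force: [0.7, -0.2, 0.2]
width: 0.0854
```

```bash
python3 - <<'E'
from g import *
goal(.43,-.0638,.16,-5)
s=manip.get_state(); im=manip.get_image("wrist"); save(im,"w1.png"); im["T"]=wristT(im,s); np.save("w1.npy",im,allow_pickle=True); print(im["T"].round(3))
E
```

```text
clk 2.8 pos [ 0.3981 -0.0656  0.2208] F [ 0.7 -0.2  0.2] w 0.0854
turn units [0.004 0.006 0.013]
shift units: now-axes [ 1.057 -0.15   2.026]  after-turn axes [ 1.055 -0.151  2.027]
[[ 0.996  0.081  0.027  0.405]
 [-0.086  0.945  0.316  0.017]
 [-0.    -0.317  0.948  0.364]
 [ 0.     0.     0.     1.   ]]
```

View pics/w1.png

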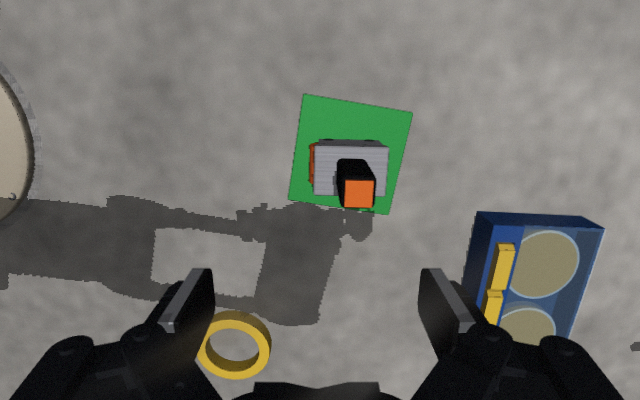

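The wrist view shows the cap at about (359,194), the frame around (352,170), and two sections of the blue box's strip at right.

```bash
python3 - <<'E'
from m import *
im=np.load("w1.npy",allow_pickle=True).item(); h=cv2.cvtColor(im["frame"],cv2.COLOR_RGB2HSV);H,S,V=[h[...,i].astype(int) for i in range(3)]
for m,s,c in blobs((H<17)&(S>150)&(V>90),80): print("or",s,c,rect(im,m,.118,im["T"]))
for m,s,c in blobs((H>=19)&(H<33)&(S>130)&(V>90),80): print("yel",s,c,rect(im,m,.048,im["T"]))
g=cv2.morphologyEx(((H>45)&(H<80)&(S>120)).astype(np.uint8),cv2.MORPH_CLOSE,np.ones((61,61)))
for m,s,c in blobs(g,200): print("mat",c,rect(im,m,.003,im["T"]))
g=((S<45)&(V>120)).astype(np.uint8);g[:130]=0;g[220:]=0;g[:,:300]=0;g[:,400:]=0
for m,s,c in blobs(g,400): print("frame",s,c,rect(im,m,.053,im["T"]))
E
```

```text
or [310 143   7  41 137] [311.35766423 162.13868613] (array([397.3, -38.1]), array([28.7,  4. ]), 79.4)
or [344 180  30  28 795] [358.50440252 193.33584906] (array([429.1, -63.3]), array([20.3, 20.7]), 85.1)
yel [ 484  243   31   82 1193] [498.7334451  281.52975692] (array([ 572.8, -196.3]), array([95.3, 18.5]), 82.4)
yel [ 197  311   73   68 2161] [235.04488663 346.2193429 ] (array([ 295.6, -250.2]), array([91.6, 74.1]), 60.8)
mat [347.69652846 154.0168694 ] (array([431. , -60.9]), array([109.1, 109.5]), 75.7)
mat [203.61142857 292.78      ] (array([ 256. , -205.4]), array([56. , 23.5]), 53.8)
mat [169.12318841 313.79710145] (array([ 202.7, -232.8]), array([55.6, 24.6]), 12.7)
mat [523.22949376 376.48672047] (array([ 675.6, -362.1]), array([106. , 305.4]), 82.3)
mat [ 68.11343115 378.62076749] (array([  66.2, -315.9]), array([185. ,  69.7]), 32.2)
mat [224.11029412 396.94362745] (array([ 250. , -360.4]), array([ 22.9, 118.6]), 86.2)
frame [ 314  146   75   51 2078] [347.88306064 165.36621752] (array([429.1, -63.1]), array([44.9, 64.2]), 83.9)
```

apply_moves(
  commands=[0.52, -0.08, 0.2, 0, 0, 0.04, 0.51, -0.08, 0.2, 0, 0, 0, 0, 0, 0.6, 0, 0, 0, 0, 0, 0.6, 0, 0, 0, 0, 0, 0.6, 0, 0, 0, 0, 0, 0.6, 0, 0, 0, 0, 0, 0.6, 0, 0, 0, 0, 0, 0.6, 0, 0, 0, 0, 0, 0.6, 0, 0, 0, 0, 0, 0.47, 0, 0, 0, 0, 0, 0, 0, 0, 0, 0, 0, 0, 0, 0, 0],
)

```text
clock: 4.05
position: [0.4303, -0.0644, 0.0685]
ee_rot: [-0.0, 0.999, -0.047, -0.0]
contact_force: [-0.2, 0.3, 0.7]
width: 0.0857
```

apply_moves(
  commands=[0, 0, 0, 0, 0, 0, 0, 0, 0, 0, 0, 0, 0, 0, 0, 0, 0, 0, 0, 0, 0, 0, 0, 0, 0, 0, 0, 0, 0, 0, 0, 0, 0, 0, 0, 0, 0, 0, 0, 0, 0, 0, 0, 0, 0, 0, 0, 0, 0, 0, 0, 0, 0, 0, 0, 0, 0, 0, 0, 0],
  jaw=-1,
  newtons=80,
)

```text
clock: 5.05
position: [0.43, -0.064, 0.0695]
ee_rot: [0.0, 0.999, -0.047, 0.001]
contact_force: [0.0, -0.2, 5.4]
width: 0.0253
```

```bash
python3 - <<'E'
from g import *
goal(.43,-.0638,.16,-5.3)
E
```

```text
clk 5.05 pos [ 0.43   -0.064   0.0695] F [ 0.  -0.2  5.4] w 0.0253
turn units [ 0.002 -0.007 -0.005]
shift units: now-axes [ 3.000e-03 -6.000e-03 -3.016e+00]  after-turn axes [-0.    -0.007 -3.016]
```

apply_moves(
  commands=[0, 0, -0.5, 0, 0, 0, 0, 0, -1, 0, 0, 0, 0, 0, -1, 0, 0, 0, 0, 0, -0.5, 0, 0, 0, 0, 0, 0, 0, 0, 0.976, 0, 0, 0, 0, 0, 0.976, 0, 0, 0, 0, 0, 0.976, 0, 0, 0, 0, 0, 0.976, 0, 0, 0, 0, 0, 0.976, 0, 0, 0, 0, 0, 0.976, 0, 0, 0, 0, 0, 0.976, 0, 0, 0, 0, 0, 0.976, 0, 0, 0, 0, 0, 0.976, 0, 0, 0, 0, 0, 0.976, 0, 0, 0, 0, 0, 0.976],
)

```text
clock: 6.55
position: [0.4287, -0.0636, 0.1581]
ee_rot: [-0.001, -0.656, 0.755, 0.001]
contact_force: [-0.3, -0.5, -3.2]
width: 0.0249
```

apply_moves(
  commands=[0.67, -0.54, 0, 0, 0, 0, 0.67, -0.54, 0, 0, 0, 0, 0.67, -0.54, 0, 0, 0, 0, 0.67, -0.54, 0, 0, 0, 0, 0.67, -0.54, 0, 0, 0, 0, 0.67, -0.54, 0, 0, 0, 0, 0.67, -0.54, 0, 0, 0, 0, 0.67, -0.54, 0, 0, 0, 0, 0.67, -0.54, 0, 0, 0, 0, 0.67, -0.54, 0, 0, 0, 0, 0, 0, 0, 0, 0, 0, 0, 0, 0, 0, 0, 0],
)

```text
clock: 7.75
position: [0.5627, -0.2843, 0.1574]
ee_rot: [-0.0, -0.658, 0.753, 0.002]
contact_force: [-0.3, 0.4, -2.8]
width: 0.0251
```

```bash
python3 - <<'E'
from g import *
from m import *
goal(.5644,-.2845,.135,-97.6)
s=manip.get_state(); im=manip.get_image("wrist"); save(im,"w2.png"); im["T"]=wristT(im,s); np.save("w2.npy",im,allow_pickle=True)
h=cv2.cvtColor(im["frame"],cv2.COLOR_RGB2HSV);H,S,V=[h[...,i].astype(int) for i in range(3)]
for m,s,c in blobs((H>=19)&(H<33)&(S>130)&(V>90),80): print("yel",s,c,rect(im,m,.048,im["T"]))
for m,s,c in blobs((H<17)&(S>150)&(V>90),80): print("or",s,c,rect(im,m,.209,im["T"]))
E
```

```text
clk 7.75 pos [ 0.5627 -0.2843  0.1574] F [-0.3  0.4 -2.8] w 0.0251
turn units [ 0.021  0.012 -0.007]
shift units: now-axes [ 0.001 -0.06   0.747]  after-turn axes [-0.    -0.057  0.747]
yel [ 143  181  214   24 3295] [222.94628225 190.75113809] (array([ 571.9, -234.1]), array([157.5,  17.9]), 82.4)
or [250 193  13  15 100] [255.23 199.75] (array([ 615.8, -274. ]), array([2.4, 4.8]), 16.2)
or [370 194  13  14  87] [377.10344828 200.67816092] (array([ 611.3, -305.9]), array([4.7, 2.1]), 55.3)
or [ 285  318   64   55 3325] [316.14285714 344.28421053] (array([ 565.7, -283.6]), array([19.4, 21.1]), 82.1)
```

View pics/w2.png

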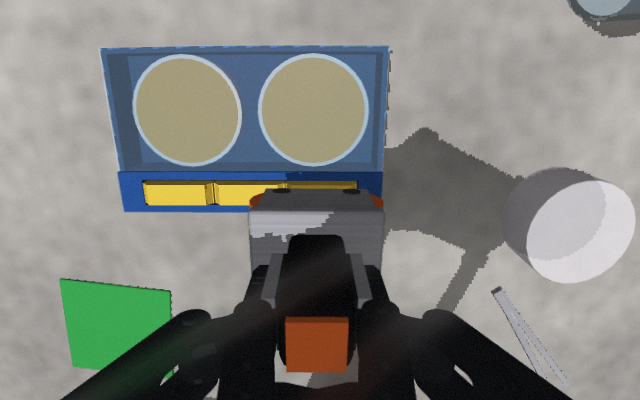

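The roller is held straight, and its wheels line up with the strip (strip centre row about 190, left end at column 143). Next I descend to just above the strip, then press slowly.

apply_moves(
  commands=[0, -0.06, 0.45, 0.02, 0.01, 0, 0, 0, 0.45, 0, 0, 0, 0, 0, 0.37, 0, 0, 0, 0, 0, 0, 0, 0, 0, 0, 0, 0, 0, 0, 0],
)

```text
clock: 8.3
position: [0.5651, -0.2845, 0.1205]
ee_rot: [0.0, -0.659, 0.752, -0.001]
contact_force: [-0.1, -0.0, -3.2]
width: 0.025
```

apply_moves(
  commands=[0, 0, 0.1, 0, 0, 0, 0, 0, 0.1, 0, 0, 0, 0, 0, 0.05, 0, 0, 0, 0, 0, 0, 0, 0, 0],
)

```text
clock: 8.7
position: [0.5654, -0.285, 0.1137]
ee_rot: [0.0, -0.659, 0.753, -0.002]
contact_force: [0.2, -0.1, -2.4]
width: 0.0251
```

apply_moves(
  commands=[0, 0, 0.05, 0, 0, 0, 0, 0, 0.05, 0, 0, 0, 0, 0, 0, 0, 0, 0],
)

```text
clock: 9.0
position: [0.5655, -0.285, 0.1109]
ee_rot: [0.001, -0.659, 0.753, -0.002]
contact_force: [-1.4, 1.4, 4.1]
width: 0.0252
```

apply_moves(
  commands=[0, 0, 0.06, 0, 0, 0, 0, 0, 0.06, 0, 0, 0, 0, 0, 0, 0, 0, 0],
)

```text
clock: 9.3
position: [0.5655, -0.2868, 0.1085]
ee_rot: [-0.001, -0.659, 0.752, -0.003]
contact_force: [-3.3, -2.7, 8.3]
width: 0.0254
```

apply_moves(
  commands=[0, 0, 0.05, 0, 0, 0, 0, 0, 0.05, 0, 0, 0, 0, 0, 0, 0, 0, 0],
)

```text
clock: 9.6
position: [0.5656, -0.2871, 0.1083]
ee_rot: [-0.0, -0.659, 0.752, -0.004]
contact_force: [-5.9, -0.9, 21.2]
width: 0.0253
```

apply_moves(
  commands=[-0.15, 0, 0, 0, 0, 0, -0.15, 0, 0, 0, 0, 0, -0.15, 0, 0, 0, 0, 0, -0.15, 0, 0, 0, 0, 0, -0.15, 0, 0, 0, 0, 0, -0.15, 0, 0, 0, 0, 0, -0.15, 0, 0, 0, 0, 0, -0.15, 0, 0, 0, 0, 0],
)

```text
clock: 10.4
position: [0.5708, -0.2511, 0.1083]
ee_rot: [-0.0, -0.659, 0.752, -0.005]
contact_force: [-6.3, -0.8, 21.7]
width: 0.025
```

```bash
python3 - <<'E'
from g import *
goal(.5788,-.178,.1078,-97.6)
E
```

```text
clk 10.4 pos [ 0.5708 -0.2511  0.1083] F [-6.3 -0.8 21.7] w 0.025
turn units [-0.046 -0.041  0.001]
shift units: now-axes [-2.451  0.058  0.   ]  after-turn axes [-2.451  0.058  0.016]
```

Rolling well at about 22 N and staying level. I continue to the far end, with slight extra pressure.

apply_moves(
  commands=[-0.15, 0, 0.02, 0, 0, 0, -0.15, 0, 0, 0, 0, 0, -0.15, 0, 0, 0, 0, 0, -0.15, 0, 0, 0, 0, 0, -0.15, 0, 0, 0, 0, 0, -0.15, 0, 0, 0, 0, 0, -0.15, 0, 0, 0, 0, 0, -0.15, 0, 0, 0, 0, 0, -0.15, 0, 0, 0, 0, 0],
)

```text
clock: 11.3
position: [0.5767, -0.2113, 0.1083]
ee_rot: [0.0, -0.659, 0.752, -0.005]
contact_force: [-4.3, -0.9, 24.9]
width: 0.0254
```

apply_moves(
  commands=[-0.15, 0, 0, 0, 0, 0, -0.15, 0, 0, 0, 0, 0, -0.15, 0, 0, 0, 0, 0, -0.15, 0, 0, 0, 0, 0, -0.15, 0, 0, 0, 0, 0, -0.15, 0, 0, 0, 0, 0, -0.15, 0, 0, 0, 0, 0, 0, 0, 0, 0, 0, 0],
)

```text
clock: 12.1
position: [0.5813, -0.1789, 0.1082]
ee_rot: [0.001, -0.659, 0.752, -0.005]
contact_force: [-4.8, 1.8, 24.8]
width: 0.0253
```

Level all along. I make a return pass to be sure, then lift.

apply_moves(
  commands=[0.2, 0, 0, 0, 0, 0, 0.2, 0, 0, 0, 0, 0, 0.2, 0, 0, 0, 0, 0, 0.2, 0, 0, 0, 0, 0, 0.2, 0, 0, 0, 0, 0, 0.2, 0, 0, 0, 0, 0, 0.2, 0, 0, 0, 0, 0, 0.2, 0, 0, 0, 0, 0, 0.2, 0, 0, 0, 0, 0, 0.2, 0, 0, 0, 0, 0, 0.2, 0, 0, 0, 0, 0, 0.2, 0, 0, 0, 0, 0, 0.2, 0, 0, 0, 0, 0, 0.2, 0, 0, 0, 0, 0, 0.2, 0, 0, 0, 0, 0, 0.2, 0, 0, 0, 0, 0, 0.2, 0, 0, 0, 0, 0, 0, 0, 0, 0, 0, 0],
)

```text
clock: 13.9
position: [0.5673, -0.2815, 0.108]
ee_rot: [0.0, -0.659, 0.753, -0.005]
contact_force: [-4.9, 0.8, 20.6]
width: 0.0252
```

apply_moves(
  commands=[0, 0, -0.2, 0, 0, 0, 0, 0, -0.5, 0, 0, 0, 0, 0, -0.8, 0, 0, 0, 0, 0, -0.8, 0, 0, 0, 0, 0, 0, 0, 0, 0, 0, 0, 0, 0, 0, 0],
)

```text
clock: 14.5
position: [0.5658, -0.2786, 0.1711]
ee_rot: [0.0, -0.659, 0.753, -0.001]
contact_force: [0.7, 0.6, -3.4]
width: 0.0248
```

```bash
python3 - <<'E'
from g import *
goal(.431,-.0625,.17,-5.3)
im=manip.get_image("scene"); save(im,"s2.png"); w=manip.get_image("wrist")
c=cv2.cvtColor(im["frame"],cv2.COLOR_RGB2BGR)[190:300,100:290]; a=cv2.resize(c,None,fx=3.36,fy=3.36,interpolation=2)[:,:640]
b=cv2.cvtColor(w["frame"],cv2.COLOR_RGB2BGR)[60:280]
cv2.imwrite("pics/s2c.png",np.vstack([a,cv2.copyMakeBorder(b,0,0,0,a.shape[1]-640,0)] if a.shape[1]>=640 else [a,b[:,:a.shape[1]]]))
E
```

```text
clk 14.5 pos [ 0.5658 -0.2786  0.1711] F [ 0.7  0.6 -3.4] w 0.0248
turn units [-6.0000e-03 -1.8000e-02 -1.0742e+01]
shift units: now-axes [-6.545  5.409  0.018]  after-turn axes [-5.139 -6.759  0.038]
```

View pics/s2c.png

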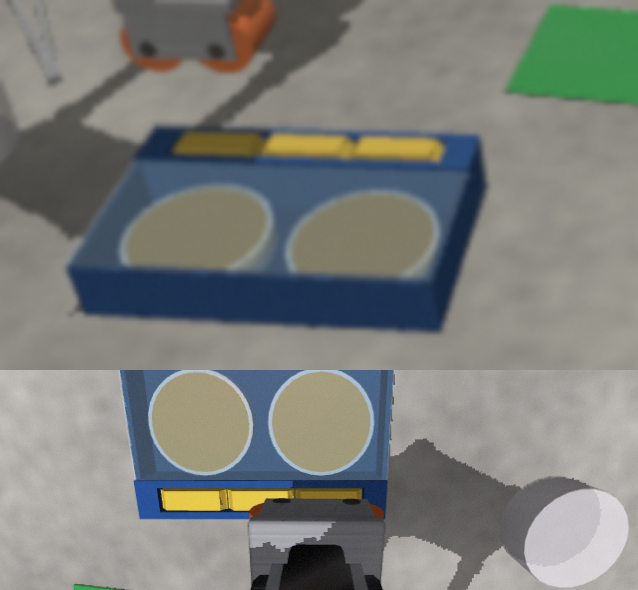

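The roller is lifted and the strip looks lower. I check it numerically against the start picture.

```bash
python3 - <<'E'
from m import *
a=np.load("scene0.npy",allow_pickle=True).item()["frame"]; b=cv2.imread("pics/s2.png")[...,::-1]
for f in(a,b):
    h=cv2.cvtColor(np.ascontiguousarray(f),cv2.COLOR_RGB2HSV);H,S,V=[h[...,i].astype(int) for i in range(3)]
    k=(H>=17)&(H<33)&(S>130)&(V>50)
    for lo,hi in((155,176),(181,202),(208,229)):
        r=np.nonzero(k[215:250,lo:hi])[0]+215; print(lo,round(r.mean(),2),"thick",round(len(r)/(hi-lo),2))
    k=cv2.cvtColor(np.ascontiguousarray(f),cv2.COLOR_RGB2GRAY); print(k[220:246,165],k[220:246,190],k[220:246,218])
E
```

```text
155 231.0 thick 7.0
181 231.9 thick 7.1
208 232.57 thick 7.67
[136 137 139 140 139 139 142 147 154 156 155 147 127 106  99  92  78  65
  66  76  81  82  83  85  96 113] [127 128 130 132 132 130 129 134 145 153 155 154 149 131 109 100  93  75
  64  67  78  82  82  82  82  82] [128 128 127 125 126 125 126 127 134 148 154 156 154 143 119 104  98  88
  72  63  66  78  83  83  82  85]
155 232.28 thick 5.43
181 233.0 thick 5.0
208 233.75 thick 5.29
[132 110  91  84  82  83  84  77  62  72  87  91  91  92  94  86  63  50
  64  80  86  88  88  90 103 120] [135 137 139 140 140 138 136 129 113 106 134 159 166 164 156 134 106  81
  69  72  84  88  88  87  87  88] [137 137 135 134 133 133 133 133 125 106 110 143 162 166 164 153 125  99
  78  66  72  84  88  88  88  91]
```

All three sections dropped by the same amount (thickness from about 7 to about 5 px, with the lip now visible above the strip). I take the roller back to the mat.

apply_moves(
  commands=[0, 0, 0, 0, 0, -0.977, 0, 0, 0, 0, 0, -0.977, 0, 0, 0, 0, 0, -0.977, 0, 0, 0, 0, 0, -0.977, 0, 0, 0, 0, 0, -0.977, 0, 0, 0, 0, 0, -0.977, 0, 0, 0, 0, 0, -0.977, 0, 0, 0, 0, 0, -0.977, 0, 0, 0, 0, 0, -0.977, 0, 0, 0, 0, 0, -0.977, 0, 0, 0, 0, 0, -0.977],
)

```text
clock: 15.7
position: [0.5652, -0.2783, 0.17]
ee_rot: [0.0, 0.999, -0.043, -0.0]
contact_force: [-0.6, -0.0, -3.1]
width: 0.0253
```

apply_moves(
  commands=[-0.51, -0.68, 0, 0, 0, 0, -0.51, -0.68, 0, 0, 0, 0, -0.51, -0.68, 0, 0, 0, 0, -0.51, -0.68, 0, 0, 0, 0, -0.51, -0.68, 0, 0, 0, 0, -0.51, -0.68, 0, 0, 0, 0, -0.51, -0.68, 0, 0, 0, 0, -0.51, -0.68, 0, 0, 0, 0, -0.51, -0.68, 0, 0, 0, 0, -0.51, -0.68, 0, 0, 0, 0, 0, 0, 0, 0, 0, 0, 0, 0, 0, 0, 0, 0],
)

```text
clock: 16.9
position: [0.4317, -0.0613, 0.1705]
ee_rot: [0.001, 0.999, -0.045, 0.001]
contact_force: [0.8, 0.4, -3.3]
width: 0.0248
```

```bash
python3 - <<'E'
from g import *
goal(.431,-.0620,.073,-5.3)
E
```

```text
clk 16.9 pos [ 0.4317 -0.0613  0.1705] F [ 0.8  0.4 -3.3] w 0.0248
turn units [ 0.012 -0.012  0.012]
shift units: now-axes [-0.027  0.019  3.25 ]  after-turn axes [-0.021  0.025  3.25 ]
```

apply_moves(
  commands=[0, 0, 0.5, 0, 0, 0, 0, 0, 0.7, 0, 0, 0, 0, 0, 0.7, 0, 0, 0, 0, 0, 0.6, 0, 0, 0, 0, 0, 0.4, 0, 0, 0, 0, 0, 0.2, 0, 0, 0, 0, 0, 0.15, 0, 0, 0, 0, 0, 0, 0, 0, 0, 0, 0, 0, 0, 0, 0],
)

```text
clock: 17.8
position: [0.4332, -0.0622, 0.0742]
ee_rot: [0.001, 0.999, -0.046, 0.002]
contact_force: [0.2, -0.7, -2.5]
width: 0.0252
```

apply_moves(
  commands=[0, 0, 0.05, 0, 0, 0, 0, 0, 0.05, 0, 0, 0, 0, 0, 0, 0, 0, 0],
)

```text
clock: 18.1
position: [0.4326, -0.0618, 0.071]
ee_rot: [0.001, 0.999, -0.046, 0.002]
contact_force: [-0.2, -0.2, -2.6]
width: 0.0251
```

apply_moves(
  commands=[0, 0, 0.04, 0, 0, 0, 0, 0, 0.04, 0, 0, 0, 0, 0, 0, 0, 0, 0],
)

```text
clock: 18.4
position: [0.4338, -0.0621, 0.0695]
ee_rot: [0.001, 0.999, -0.046, 0.003]
contact_force: [-0.3, 0.8, 5.6]
width: 0.0252
```

apply_moves(
  commands=[0, 0, 0, 0, 0, 0, 0, 0, 0, 0, 0, 0, 0, 0, 0, 0, 0, 0, 0, 0, 0, 0, 0, 0, 0, 0, 0, 0, 0, 0, 0, 0, 0, 0, 0, 0, 0, 0, 0, 0, 0, 0, 0, 0, 0, 0, 0, 0],
  jaw=1,
)

```text
clock: 19.2
position: [0.4326, -0.0619, 0.0685]
ee_rot: [0.001, 0.999, -0.046, 0.001]
contact_force: [-0.3, -0.0, -0.4]
width: 0.0855
```

apply_moves(
  commands=[0, 0, -0.3, 0, 0, 0, 0, 0, -0.6, 0, 0, 0, 0, 0, -0.8, 0, 0, 0, 0, 0, -1, 0, 0, 0, 0, 0, -1, 0, 0, 0, -0.5, 0, -0.8, 0, 0, 0, -0.5, 0, -0.5, 0, 0, 0, 0, 0, 0, 0, 0, 0, 0, 0, 0, 0, 0, 0],
)

```text
clock: 20.1
position: [0.4026, -0.0589, 0.2187]
ee_rot: [0.001, 0.999, -0.046, 0.002]
contact_force: [0.3, -0.8, -0.1]
width: 0.0853
```

```bash
python3 - <<'E'
from m import *
s=manip.get_state(); im=manip.get_image("wrist"); T=wristT(im,s); h=cv2.cvtColor(im["frame"],cv2.COLOR_RGB2HSV);H,S,V=[h[...,i].astype(int) for i in range(3)]
for m,s,c in blobs((H<17)&(S>150)&(V>90),200): print("or",s,c,rect(im,m,.118,T))
g=cv2.morphologyEx(((H>45)&(H<80)&(S>120)).astype(np.uint8),cv2.MORPH_CLOSE,np.ones((61,61)))
for m,s,c in blobs(g,2000): print("mat",c,rect(im,m,.003,T))
b=manip.get_image("scene"); cv2.imwrite("pics/e.png",cv2.cvtColor(np.vstack([im["frame"][:250],b["frame"][120:300]]),cv2.COLOR_RGB2BGR))
E
```

```text
or [345 187  30  28 784] [359.43112245 200.11734694] (array([434.3, -61.7]), array([20.5, 20.7]), 84.6)
mat [342.60720672 160.56455651] (array([431.1, -60.8]), array([109.2, 109.1]), 75.8)
mat [136.03061889 374.91009772] (array([ 165.6, -296.9]), array([121.5, 345.1]), 86.3)
mat [505.12284452 375.49565341] (array([ 642. , -344.6]), array([120.6, 230.6]), 82.1)
```

View pics/e.png

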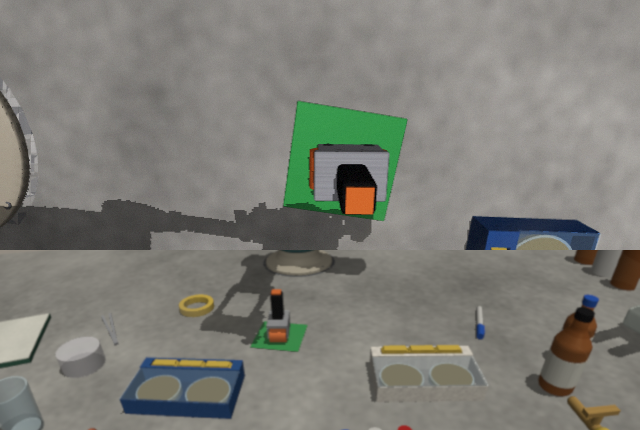

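The roller stands upright on the mat (cap at 359,200 in the wrist view), about 3 mm from the mat's centre, with the gripper clear. I hand it in.

```bash
python3 -c "
from rig import manip
print(manip.sign_off())"
```

```text
the job is handed in; nothing more can be done
None
```

I rolled the blue box's seal strip down along its whole length, stood the roller back on its mat and handed the job in at about 20 s. No verdict is reported at hand-in.

- **Rolling:** I gripped the roller by its handle and pressed it onto the right-hand section. I then rolled about 105 mm to the far end and back at 20–25 N. The tool height stayed level at about 108 mm, which matches the strip being fully home.
- **Strip check:** In the scene picture all three sections dropped by the same amount, from about 7 px thick to about 5 px. I could not read the strip or wheel joints directly, so this rests on the pictures and the level rolling height.
- **Parking:** The roller stands upright, about 3 mm from the mat's centre, and is released. The gripper is open and about 15 cm above where it let go.
- **White box:** I never went near it.
- **Small disagreements:** The top and wrist cameras differed by 2–3 mm on where the strip is, well inside the wheel's extra width. The roller moved about 2 mm along the strip on the first press. I saw up to about 6 N of sideways force while pressing.

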